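# Pump up the filter unit until its indicator pin pops out

## Task

Charge the pressure filter unit by hand: with the fingertips, press its round knob all the way down and let it spring back all the way up, again and again, until the indicator pin beside it pops fully out, then leave the knob up. Do not touch the pin, and do not lift or push about any of the loose things on the bench.

Things in the scene. Friction and masses are not known exactly. Their poses are not given: they have to be found in the camera images.
- pump: Filter unit with hand pump, fixed to the bench. Origin: centre of the underside of its white base plate (115 x 270 x 14 mm, long side along y), z up. At the origin: aluminium barrel (72 mm wide, 115 mm tall), the plunger knob above it. At y = +78 mm: square white indicator tower (52 x 52 mm, 85 mm tall), the pin rises from it. At y = -85 mm: steel canister (72 mm wide, 119 mm tall).
- knob_top (a point): Centre of the flat top (48 mm across) of the black mushroom knob of the plunger, 56 mm wide and 18 mm thick, on the barrel's axis. 170 mm above the bench when up; moves straight down 25 mm. Moves with the knob.
- plunger (a joint): Plunger travel in m: 0 = up, 0.025 = fully down at a hard stop. A spring returns it by itself: about 5 N starts it moving down, about 11 N holds it at the bottom.
- pin (a joint): Rise of the steel indicator pin in m: 0 in, 0.042 fully out; starts at 0 to 0.016. A ratchet lifts it as the knob comes back all the way up: about 7 mm after a press of 22 mm or more, 3.5 mm after 12 to 22 mm, else nothing; it keeps its height on the next press. Pumped to about 0.027 it pops by itself to 0.042 within a second and stays: two to five full strokes in all. Further strokes do nothing.
- pin_top (a point): Top centre of the indicator pin (19 mm wide, flat-topped, upright, 78 mm from the knob's axis). 89 mm above the bench when the pin is in, 131 mm when it is fully out; only then a brass collar at its foot (25 mm wide, 7 mm high) shows above the tower.
- jar: Bystander, loose: white lidded sample jar, 52 mm wide, 80 mm tall; stands near the pump. Origin: centre of its underside.
- amber: Bystander, loose: brown reagent bottle, 64 mm wide, 130 mm tall; stands near the pump. Origin: centre of its underside.
- weight: Bystander, loose: small brass cylinder, 36 mm wide, 40 mm tall; stands near the pump. Origin: centre of its underside.
- spatula: Bystander, loose: steel lab spatula, a thin rod 188 mm long with flat ends, lying near the pump. Origin: centre of its underside.
- beaker: Bystander, loose: glass beaker, 80 mm wide, 100 mm tall, to the left. Origin: centre of its underside.
- tipbox: Bystander, loose: clear box with a lid, 88 x 123 x 62 mm, to the right. Origin: centre of its underside.
- clampring: Bystander, loose: dark steel ring, 60 mm wide, 12 mm high, lying to the right. Origin: centre of its underside.

How it is judged (in metres and radians):
On the way, in this order (a step that is already met when the one before it is completed fails the run):
1. the knob is pressed down (over 18 mm) by the fingers for the first time (value of joint plunger above 0.018 m and contact force between the fingers and plunger above 2 N).
2. the pin has popped out (over 38 mm) (value of joint pin above 0.038 m), for 0.1 s.
At the end, for the whole second after the job is handed in: The pin stands fully out (over 38 of 42 mm) and the knob is back up (within 4 mm) (value of joint pin above 0.038 m and value of joint plunger below 0.004 m); the robot touches nothing.
It fails at once if the robot touched the indicator pin (over 1 N) (contact force between any of the fingers, the arm and pin above 1 N).
It fails at once if one of the other things on the bench was lifted, carried or pushed more than 20 mm (distance of any of jar, amber, weight, spatula, beaker, tipbox, clampring from where it was at the start of the episode above 0.02 m).
It also fails if it takes over 48 s, if anything falls off the work surface, if the arm or the gripper's body presses on something with over 40 N, if the wrist force passes 120 N, or if a joint passes its speed limit or range.

## Robot

A 6-joint arm with a two-finger parallel gripper is mounted at the origin on the work surface. World frame = base frame: x ahead of the robot, y to its left, z up, the work surface at z = 0. Lengths are in m, angles in degrees, forces in N, time in s.
With the tool pointing down it reaches from about 0.4 to 0.825 m from the base axis. Payload 7 kg.
Tool frame: the origin (TCP) lies at the very end of the fingers, on their centre line; the grasp point (between the pads) lies 19 mm behind it; z points along the fingers, y is the direction in which the jaws open and shut (so a half turn about z gives the same grasp; the last joint's range is limited). The gripper opens to 88 mm and grips with 3 to 60 N. Pads are 19 mm wide; open, the fingers measure 130 mm over their backs; the gripper's body (78 mm by 193 mm) begins 47 mm behind the grasp point.
Start: joints at [82.168, 20.546, 0.682, 0, -70.136, -16.507], TCP at [0.278, 0.615, 0.227] pointing down, gripper open.
Joint ranges: [-176.03, 176.03], [-82.01, 121.73], [-58.28, 71.71], [-173.87, 95.51], [-174.79, -0.11], [-173.66, 173.66]. Speed limits (degrees/s): [136.94, 136.94, 172.46, 180, 180, 180].

## Interface

Orientations are given as [roll, pitch, yaw] about the fixed x, y, z axes, in that order (R = Rz(yaw) Ry(pitch) Rx(roll)).
In Python, from plant import ctrl gives the robot as it stands.
- The arm moves only by the tool move_arm, never from a script. Its argument "increments" is a list of rows, each a list of 2 entries, a list of its own where there are three numbers: the shift along the world's x, y, z in mm, then the turn about the world's z in rad. A call has exactly 8 rows; each row shifts and turns the pose as measured when the row begins; what a row does not reach is not made up. A row lasts 1/10 s, in which the tool goes at most 50 mm and 8.59 degrees, less where a joint would pass 70% of its speed; a pose out of reach is approached as far as the arm can. A call with a gripper value outside its range is refused whole. "jaw" is the gripper command: -1 is shut, 1 is fully open, values between are in proportion, set as the call begins (left out, the last holds). The fingers move at their own pace and stop on an object; the grip force is fixed at half the most. Time passes only in rows, so rows that do not move let the fingers close, or fill a call up. It gives the time, the measured TCP pose, the force and the opening at its end, in the units of the state.
- ctrl.get_obs(): the state, without advancing time (a new reading comes with each control period).
- ctrl.snapshot(name): name is "scene" or "top"; returns a dict with "color" (480x640x3 uint8, red, green, blue), "fx", "fy", "cx", "cy" (pixels), "R" (3x3) and "t" (3): a world point X has camera coordinates R X + t. Camera axes: x right, y down, z forward; pixel columns grow to the right and rows downward; lengths in m; the calibration is good to about 2 mm. A picture is of the moment at which its call begins. There is no depth.
- ctrl.close_job(): hands the job in, once; it reports no verdict.
The state is a dict: "clock": time; "joint_pos": joint angles; "qvel": joint speeds; "tau": joint torques, N m; "tool_pos": TCP position; "orientation": TCP orientation; "force": force on the tool from outside, world axes, zero at the start; "moment": the same for the moment, N m; "opening": finger opening in m.
Only numpy, scipy, OpenCV 4.12 (cv2) and the standard library are available. Lean on these libraries where they do the work, as an engineer would, in place of code of your own. Each camera call takes 0.05 s, during which the arm holds its last target.

## Working session

There is one attempt and no reset: what is moved stays moved. The work goes in short steps, Python scripts to look and compute and a tool call to move; the robot and the scene stay as the last step left them, time stands still between calls to the robot, and variables do not carry over. Pictures are saved under pics/ and viewed, and the job is handed in when it is done.

Besides the shell and the picture viewer there is one more tool, called after "Emit:" as name([rows], argument=value, ...), one row to a line, values as JSON. move_arm: Moves the arm, as the interface text tells. Its arguments: {"type":"object","properties":{"increments":{"type":"array","items":{"type":"array"}},"jaw":{"type":"number"}},"required":["increments"]}

```bash
mkdir -p pics; python3 - <<'E'
from plant import ctrl
import cv2
for n in("scene","top"):
    s=ctrl.snapshot(n); cv2.imwrite(f"pics/{n}0.png",s["color"][:,:,::-1]); print(n,s["fx"],s["fy"],s["cx"],s["cy"],s["R"],s["t"])
o=ctrl.get_obs();print(o)
E
```

```text
scene 593.1623240890428 593.1623240890428 323.91681896061885 238.80864954480438 [[ 0.54605523  0.83774861 -0.00097605]
 [ 0.52955416 -0.34607249 -0.77447158]
 [-0.64915027  0.42238738 -0.63260796]] [-0.26675759 -0.14865185  1.74510212]
top 614.2963869582585 614.2963869582585 324.1358735629906 236.80012880743215 [[ 0.02312446 -0.99967249  0.01096186]
 [-0.9956272  -0.02402078 -0.09027447]
 [ 0.09050822 -0.00882638 -0.99585659]] [0.01306936 0.50492676 1.69364271]
{'clock': 0.1, 'joint_pos': array([ 8.21677942e+01,  2.05864848e+01,  6.39019767e-01, -1.72688676e-02,
       -7.01341650e+01, -1.65058961e+01]), 'qvel': array([-0.00885528,  0.01427678,  0.18002468, -0.00607828, -0.05704742,
        0.14618761]), 'tau': array([-1.14329541e-03, -5.84162951e+01,  2.93750614e+01,  7.01556936e+00,
        1.01470639e-02, -5.30965804e-05]), 'tool_pos': array([0.27804065, 0.61460763, 0.22572736]), 'orientation': array([ 1.79917121e+02, -7.62857016e-03, -2.43439762e+01]), 'force': array([-1.2270513 ,  0.49168002,  0.00460743]), 'moment': array([-0.03506032,  0.01983348, -0.01924734]), 'opening': 0.08778154122190848}
```

View pics/scene0.png

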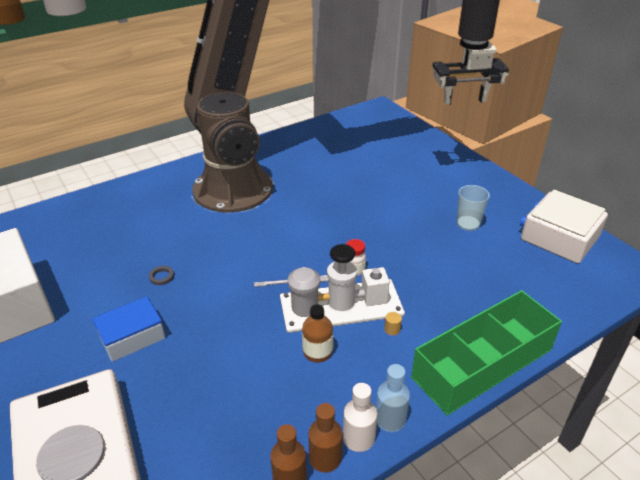

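View pics/top0.png

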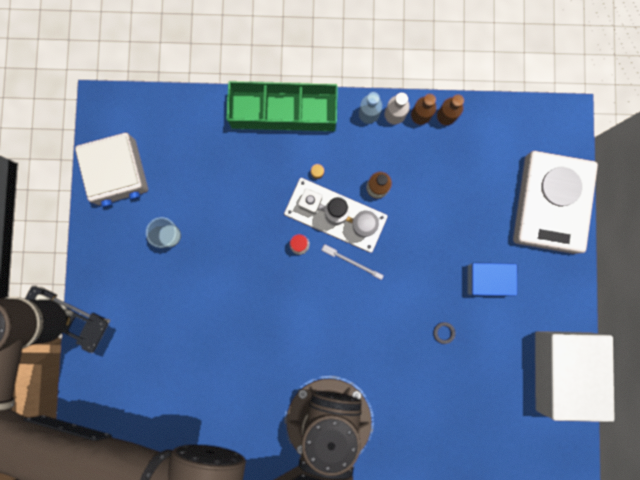

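```bash
python3 - <<'E'
import cv2
a=cv2.imread("pics/scene0.png")[220:370,240:440]; b=cv2.imread("pics/top0.png")[140:290,260:460]
cv2.imwrite("pics/c1.png",cv2.resize(a,None,fx=4,fy=4,interpolation=2)); cv2.imwrite("pics/c2.png",cv2.resize(b,None,fx=4,fy=4,interpolation=2))
E
```

```text
(no output)
```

View pics/c1.png

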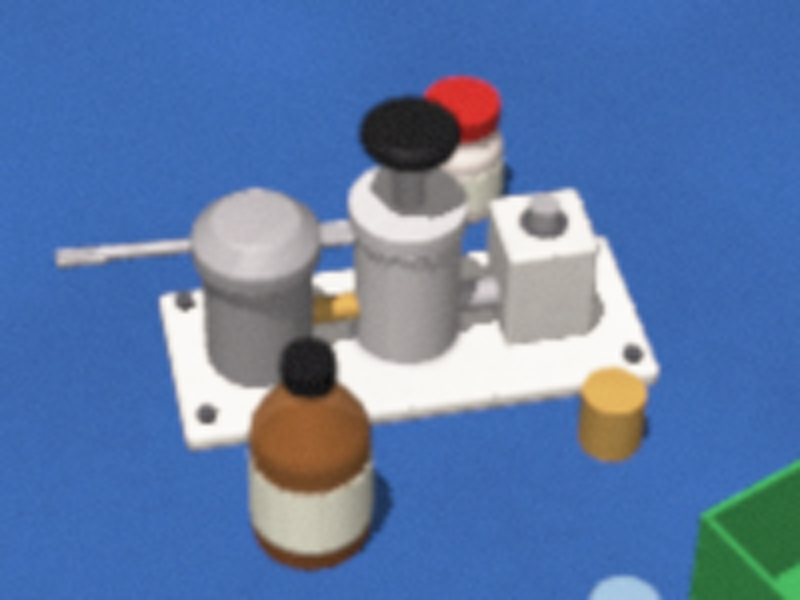

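View pics/c2.png

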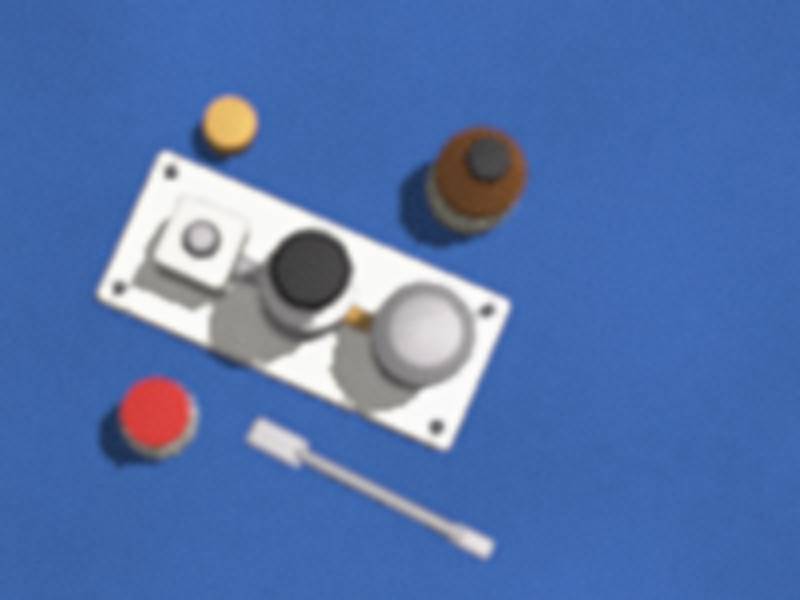

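```bash
cat > h.py <<'E'
from plant import ctrl
import numpy as np
def ray(s,u,v,z):
    R=np.array(s["R"]);t=np.array(s["t"]);c=-R.T@t
    d=R.T@np.array([(u-s["cx"])/s["fx"],(v-s["cy"])/s["fy"],1]); return c+d*(z-c[2])/d[2]
E
python3 - <<'E'
from h import *
T=ctrl.snapshot("top");S=ctrl.snapshot("scene")
t=lambda u,v,z:ray(T,260+u/4,140+v/4,z).round(4)
s=lambda u,v,z:ray(S,240+u/4,220+v/4,z).round(4)
print("knob",t(311,269,.163),s(410,132,.163))
C=np.array([t(*p,.014) for p in[(165,152),(510,302),(448,448),(99,296)]]);print(C,C.mean(0))
print([np.linalg.norm(C[i]-C[i-1]) for i in range(4)])
for z in(.089,.097,.105):print("pin",z,t(202,235,z),s(545,203,z))
print("jar",t(156,411,.08),"amb",t(490,158,.13),"w",t(229,122,.04))
C=np.array([s(*p,.014) for p in[(163,297),(603,240),(657,372),(192,447)]]);print(C,C.mean(0))
E
```

```text
knob [ 0.569  -0.0071  0.163 ] [ 0.5719 -0.0068  0.163 ]
[[ 0.6709  0.0936  0.014 ]
 [ 0.5699 -0.1524  0.014 ]
 [ 0.4657 -0.1103  0.014 ]
 [ 0.567   0.1373  0.014 ]] [ 0.568375 -0.00795   0.014   ]
[np.float64(0.11271601483374057), np.float64(0.2659266816248419), np.float64(0.1123834952295042), np.float64(0.2675209337603321)]
pin 0.089 [0.6007 0.0648 0.089 ] [0.5936 0.0721 0.089 ]
pin 0.097 [0.5995 0.0647 0.097 ] [0.6004 0.0664 0.097 ]
pin 0.105 [0.5983 0.0645 0.105 ] [0.6072 0.0607 0.105 ]
jar [0.4815 0.0929 0.08  ] amb [ 0.6505 -0.1248  0.13  ] w [0.6883 0.0487 0.04  ]
[[ 0.4732 -0.1101  0.014 ]
 [ 0.5752  0.1344  0.014 ]
 [ 0.6774  0.0929  0.014 ]
 [ 0.5826 -0.1547  0.014 ]] [ 0.5771   -0.009375  0.014   ]
```

Emit:
move_arm([
  [[16, -34, 0], 0],
  [[16, -34, 0], 0],
  [[16, -34, 0], 0],
  [[16, -34, 0], 0],
  [[16, -34, 0], 0],
  [[16, -34, 0], 0],
  [[16, -34, 0], 0],
  [[16, -34, 0], 0],
], jaw=-1)

```text
clock: 1.0
tool_pos: [0.4065, 0.3355, 0.2227]
orientation: [179.7, -0.0, -24.0]
force: [0.3, 0.3, 0.3]
opening: 0.0293
```

Emit:
move_arm([
  [[19, -40, 1], 0],
  [[19, -40, 1], 0],
  [[19, -40, 1], 0],
  [[19, -40, 1], 0],
  [[19, -40, 0], 0],
  [[19, -40, 0], 0],
  [[19, -40, 0], 0],
  [[12, -25, 0], 0],
])

```text
clock: 1.8
tool_pos: [0.5546, 0.0163, 0.228]
orientation: [179.9, -0.1, -23.9]
force: [-0.7, -0.1, 0.5]
opening: 0.0006
```

```bash
python3 - <<'E'
from h import *
import cv2
o=ctrl.get_obs();print(o["tool_pos"],o["force"],o["opening"],o["qvel"])
for n,(x,y) in(("scene",(240,170)),("top",(260,140))):
    s=ctrl.snapshot(n); cv2.imwrite(f"pics/{n}1.png",cv2.resize(s["color"][y:y+180,x:x+200,::-1],None,fx=3.3,fy=3.3))
E
python3 -c "
import cv2,numpy as np
cv2.imwrite('pics/m1.png',cv2.resize(np.hstack([cv2.imread('pics/scene1.png'),cv2.imread('pics/top1.png')]),(800,360)))"
```

```text
[0.55458204 0.01629023 0.22798786] [-0.7423333  -0.0597396   0.51366797] 0.0006040958756207073 [-31.57642064  10.0964918   12.66734503  -0.26902288  -2.01441072
  31.12050765]
```

View pics/m1.png

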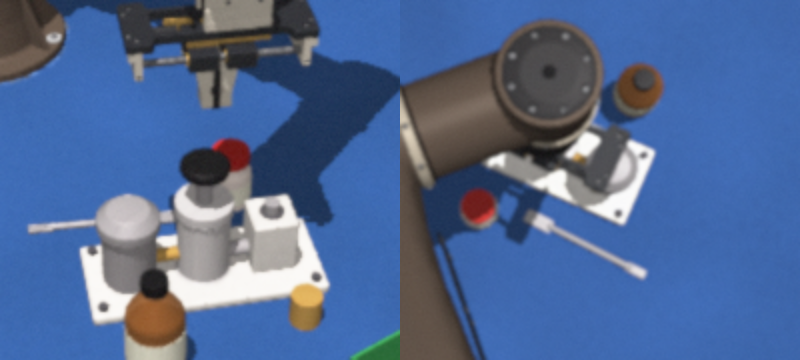

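The picture shows the fingers shut above the pump, with the knob at about (205,165) and the pin at (272,208), both untouched. Next I centre over the knob.

Emit:
move_arm([
  [[10, -14, -8], 0],
  [[5, -7, -8], 0],
  [[0, 0, -8], 0],
  [[0, 0, -8], 0],
  [[0, 0, -8], 0],
  [[0, 0, -3], 0],
  [[0, 0, 0], 0],
  [[0, 0, 0], 0],
])

```text
clock: 2.7
tool_pos: [0.5684, -0.0036, 0.1812]
orientation: [179.8, 0.0, -24.0]
force: [-0.3, -0.4, -0.0]
opening: 0.0005
```

Emit:
move_arm([
  [[1, -3, -8], 0],
  [[0, 0, -8], 0],
  [[0, 0, -8], 0],
  [[0, 0, -6], 0],
  [[0, 0, -4], 0],
  [[0, 0, -3], 0],
  [[0, 0, -2], 0],
  [[0, 0, -1], 0],
])

```text
clock: 3.5
tool_pos: [0.5705, -0.0064, 0.1453]
orientation: [-180.0, -0.3, -23.9]
force: [-6.0, 3.2, 12.9]
opening: 0.0004
```

Emit:
move_arm([
  [[0, 0, -1], 0],
  [[0, 0, 6], 0],
  [[0, 0, 10], 0],
  [[0, 0, 10], 0],
  [[0, 0, 8], 0],
  [[0, 0, 3], 0],
  [[0, 0, 0], 0],
  [[0, 0, 0], 0],
])

```text
clock: 4.3
tool_pos: [0.5706, -0.0065, 0.1839]
orientation: [-179.9, -0.4, -23.9]
force: [-0.7, -1.0, -0.2]
opening: 0.0
```

```bash
cat > look.py <<'E'
from h import *
import cv2,sys
s=ctrl.snapshot("scene"); cv2.imwrite(sys.argv[1],cv2.resize(s["color"][210:330,270:430,::-1],None,fx=4,fy=4)); print(ctrl.get_obs()["tool_pos"],ctrl.get_obs()["force"])
E
python3 look.py pics/s2.png
```

```text
[ 0.57055328 -0.00650096  0.18376161] [0.31339166 0.35904916 0.10131865]
```

View pics/s2.png

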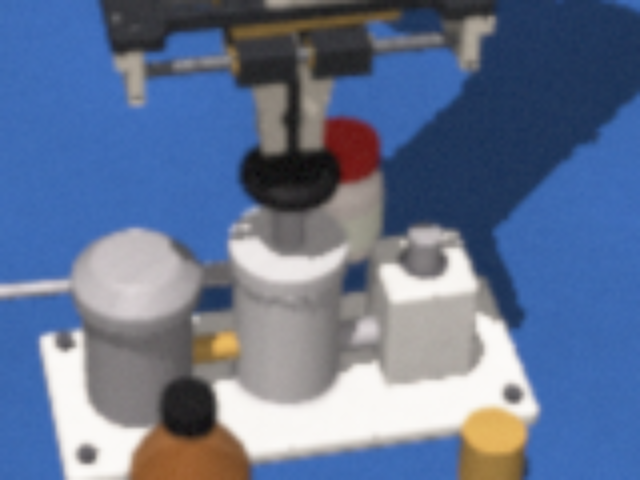

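The pin top has moved up from row 270.8 to about 268.7, which is roughly 7 mm, so that was a full stroke. I repeat it.

Emit:
move_arm([
  [[0, 0, -10], 0],
  [[0, 0, -8], 0],
  [[0, 0, -8], 0],
  [[0, 0, -6], 0],
  [[0, 0, -4], 0],
  [[0, 0, -3], 0],
  [[0, 0, -2], 0],
  [[0, 0, -1], 0],
])

```text
clock: 5.15
tool_pos: [0.5709, -0.0064, 0.1453]
orientation: [-180.0, -0.6, -23.6]
force: [-2.7, 2.1, 9.2]
opening: 0.0004
```

Emit:
move_arm([
  [[0, 0, -1], 0],
  [[0, 0, 6], 0],
  [[0, 0, 10], 0],
  [[0, 0, 10], 0],
  [[0, 0, 8], 0],
  [[0, 0, 3], 0],
  [[0, 0, 0], 0],
  [[0, 0, 0], 0],
])

```text
clock: 5.95
tool_pos: [0.5702, -0.0064, 0.1816]
orientation: [180.0, -0.6, -23.6]
force: [0.6, 1.0, 0.1]
opening: 0.0005
```

```bash
python3 look.py pics/s3.png
```

```text
[ 0.5701661  -0.00647225  0.18145795] [ 0.08757294  0.25863816 -0.05219106]
```

View pics/s3.png

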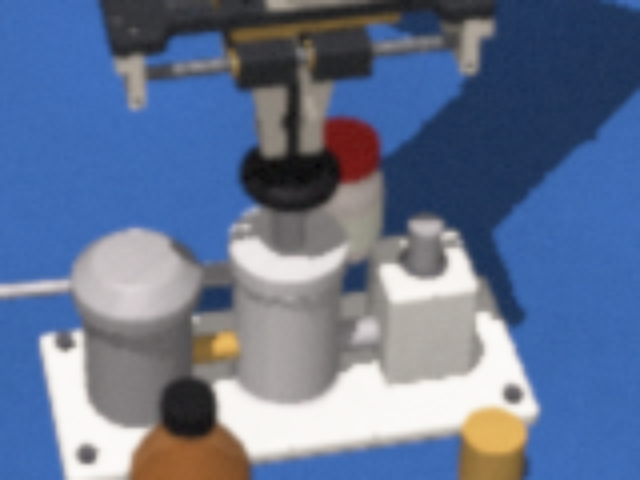

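The pin top is higher again, at crop row 225 (was 235). The collar isn't showing yet, so I do another stroke.

Emit:
move_arm([
  [[0, 0, -8], 0],
  [[0, 0, -8], 0],
  [[0, 0, -8], 0],
  [[0, 0, -6], 0],
  [[0, 0, -4], 0],
  [[0, 0, -3], 0],
  [[0, 0, -2], 0],
  [[0, 0, -1], 0],
])

```text
clock: 6.8
tool_pos: [0.5705, -0.0064, 0.1453]
orientation: [179.9, -0.8, -23.3]
force: [-3.8, 0.7, 10.0]
opening: 0.0005
```

Emit:
move_arm([
  [[0, 0, -1], 0],
  [[0, 0, 6], 0],
  [[0, 0, 10], 0],
  [[0, 0, 10], 0],
  [[0, 0, 8], 0],
  [[0, 0, 3], 0],
  [[0, 0, 0], 0],
  [[0, 0, 0], 0],
])

```text
clock: 7.6
tool_pos: [0.5699, -0.0064, 0.1812]
orientation: [179.9, -0.8, -23.3]
force: [0.1, 0.9, -0.4]
opening: 0.0004
```

Emit:
move_arm([
  [[0, 0, 0], 0],
  [[0, 0, 0], 0],
  [[0, 0, 0], 0],
  [[0, 0, 0], 0],
  [[0, 0, 0], 0],
  [[0, 0, 0], 0],
  [[0, 0, 0], 0],
  [[0, 0, 0], 0],
])

```text
clock: 8.4
tool_pos: [0.569, -0.0066, 0.1793]
orientation: [179.8, -0.7, -23.3]
force: [-0.3, -0.4, 0.8]
opening: 0.0003
```

```bash
python3 look.py pics/s4.png
```

```text
[ 0.56901102 -0.00660928  0.1792815 ] [-0.08618763 -1.04865788  0.07486229]
```

View pics/s4.png

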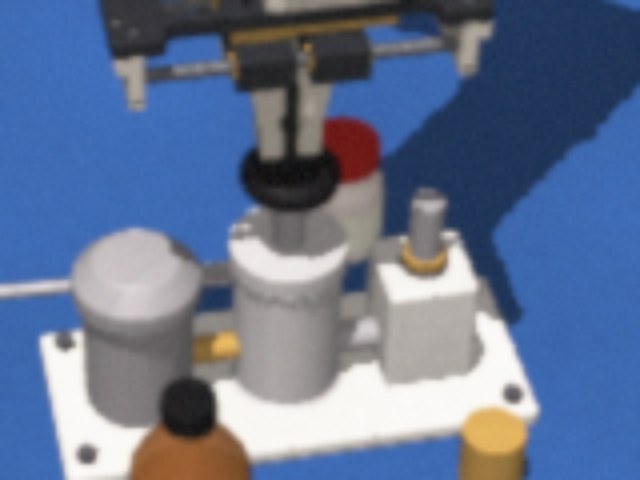

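The brass collar now shows at crop (425,258) and the pin top is at (427,198), so the pin has popped. I raise clear, then check once more.

Emit:
move_arm([
  [[0, 0, 10], 0],
  [[0, 0, 15], 0],
  [[0, 0, 15], 0],
  [[0, 0, 10], 0],
  [[0, 0, 5], 0],
  [[0, 0, 0], 0],
  [[0, 0, 0], 0],
  [[0, 0, 0], 0],
])

```text
clock: 9.25
tool_pos: [0.5687, -0.0067, 0.2384]
orientation: [179.8, -0.7, -23.3]
force: [-0.2, -0.2, 0.2]
opening: 0.0003
```

```bash
python3 look.py pics/s5.png
```

```text
[ 0.56856544 -0.00676426  0.23827609] [-0.32417144 -1.2965528   0.16117837]
```

View pics/s5.png

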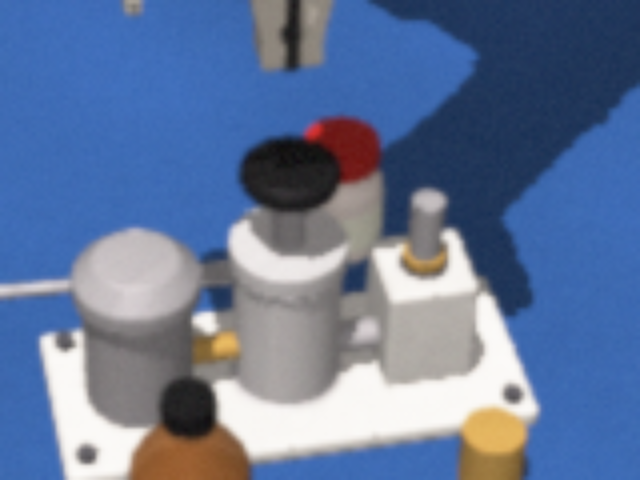

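The fingers are clear of the knob, the knob is up with its centre at (290,172), and the pin is out with its collar showing at (425,258).

```bash
python3 -c "
from plant import ctrl
print(ctrl.close_job())"
```

```text
the job is handed in; nothing more can be done
None
```

The pump is charged. I pressed the knob to the bottom with the shut fingertips and let it spring back three times, then lifted clear and handed the job in at about 9 s.

- **Strokes:** each press ended with the fingertips at z = 0.1453 m and 9 to 13 N upward, which matches the hard stop 25 mm down.
- **Pin:** it rose after each of the first two strokes and popped after the third. The last picture shows the brass collar.
- **End state:** the knob is up, and the fingertips are about 68 mm above it. Upward force on the tool is about 0, with a stray sideways reading of about 1.3 N in free air.
- **Loose things:** the jar, amber bottle, weight and spatula show no movement in the scene pictures. I did not re-check the beaker, tip box or ring at the end, but the tool stayed above z = 0.145 m throughout.
- **Disagreement:** the two cameras differed by about 3 mm on the knob position and up to 9 mm on the base plate centre. I used the knob position, about (0.570, -0.007) m.

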